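# Half-press, focus and photograph the culture dish

## Robot

A 6-joint arm with a two-finger parallel gripper is mounted at the origin on a cart in front of the work surface, level with it; the furniture and walls round the work are solid. World frame = base frame: x ahead of the robot, y to its left, z up, the work surface at z = 0. Lengths are in m, angles in rad, forces in N, time in s.
With the tool pointing down it reaches from about 0.225 to 0.875 m from the base axis. Payload 3.4 kg.
Tool frame: the origin (TCP) lies between the finger pads; the fingertips stand 8 mm ahead of it and the grasp point (between the pads) lies 11 mm behind it; z points along the fingers, y is the line along which they close (so a half turn about z gives the same grasp; the last joint's range is limited). The gripper opens to 85 mm and grips with 20 to 120 N. Pads are 22 mm wide; open, the fingers measure 114 mm over their backs; the gripper's body (76 mm by 85 mm) begins 54 mm behind the grasp point. The pads swing forward as they close: fully open they stand 13 mm farther back than shut.
Start: joints at [1.095, 0.276, 1.505, -0, 1.361, -0.121], TCP at [0.2, 0.539, 0.239] pointing down, gripper open.
Joint ranges: [-2.89, 2.89], [-0.75, 2.08], [0.22, 2.7], [-1.18, 4.32], [0.11, 2.71], [-2.7, 2.7]. Speed limits (rad/s): [2.57, 2.57, 3.14, 3.14, 3.14, 3.14].

## Interface

Orientations are given as a unit quaternion [w, x, y, z].
In Python, from rig import manip gives the robot as it stands.
- The arm moves only by the tool move_arm, never from a script. Its argument "deltas" is a list that holds one entry, the list of rows, each a list of 5 numbers: the shift along the tool's x, y, z normalised to -1 to 1, where 1 is 80 cm, then the turn about the tool's z normalised to -1 to 1, where 1 is 120 degrees, then the closure, from -1 (fully open) to 1 (shut). In form: [[[tx, ty, tz, twist, grip], ...]]. A call has 1 to 12 rows; each row is the pose to reach, as a shift and turn from the pose commanded when the call began, along the tool's axes at that moment; what a row does not reach only later rows make up. A row lasts 1/10 s, in which the tool goes at most 50 mm and 8.59 degrees, less where a joint would pass 70% of its speed; a pose out of reach is approached as far as the arm can. A call with a number of a shift or a turn outside -1 to 1 is refused whole. A call with a gripper value outside its range is refused whole. The fingers move at their own pace and stop on an object; "squeeze" is the grip in N (left out, the last holds). Time passes only in rows, so rows that repeat a pose let the fingers close. It gives the time, the measured TCP pose, the force, the opening and the grip force at its end, in the units of the state.
- manip.get_state(): the state, without advancing time (a new reading comes with each control period).
- manip.get_image(name): name is "scene" or "top" or "wrist"; returns the picture (420x560x3 uint8, red, green, blue); there is no depth.
- manip.camera_params(name): a dict with "fx", "fy", "cx", "cy" (pixels), "dist" ([k1, k2, p1, p2, k3] as OpenCV has them; the pictures are not rectified), "R" (3x3) and "t" (3): a world point X has camera coordinates R X + t; the wrist camera has in their place "tool_from_camera" (4x4, takes a point from camera to tool coordinates, whose origin is the TCP and whose axes are the flange's). Camera axes: x right, y down, z forward; pixel columns grow to the right and rows downward; lengths in m; the calibration is good to about 2 mm. A picture is of the moment at which its call begins: read the wrist's pose just before it. camera_params takes no time and is no camera call.
- manip.sign_off(): hands the job in; it is judged then, once.
The state is a dict: "clock": time; "qpos": joint angles; "qd": joint speeds; "effort": joint torques, N m; "position": TCP position; "ee_rot": TCP orientation; "contact_force": force on the tool from outside, world axes, zero at the start; "moment": the same for the moment, N m; "width": finger opening in m; "gripper_force": force on a finger pad.
Only numpy, scipy, OpenCV 4.12 (cv2) and the standard library are available. Lean on these libraries where they do the work, as an engineer would, in place of code of your own. Each camera call takes 0.05 s, during which the arm holds its last target. There are 200 camera calls.

## Task

Photograph the culture dish with the stand camera by using its wireless release, the push-button box with the orange cap: press the orange cap down to its halfway stop so that the camera focuses, keep it there for about a second, then press it fully down and let it come back up. Do not press the blue lamp button on the other box.

Things in the scene. Friction and masses are not known exactly. Their poses are not given: they have to be found in the camera images.
- release_half_top (a point): centre of the flat top (34 mm across) of the orange release cap, a vertical cylinder 40 mm across; 72 mm above the worktop when up, 57 mm when fully down (hard stop); moves with the cap. It rises from a black sleeve 48 mm across (top at 54 mm) in an aluminium ring 58 mm across (top at 46 mm) on a fixed grey box 90 x 90 x 42 mm. The blue button's box looks the same
- release_half (a joint): orange button's first stage, in m: 0 up, 0.008 (cap 8 mm down) at the halfway stop, where it stays during the second stage. Soft spring: 1 N to start, 3 N at its end; then the force must rise to 9 N before the second stage moves. Springs back when let go
- release_full (a joint): orange button's second stage, in m: 0 until the cap is pressed beyond the halfway stop, 0.007 when fully down (cap 15 mm down in all). Spring: 9 N to start, 13 N at its end, then a hard stop; springs back when let go
- lamp_button (a joint): the blue-capped lamp button, whose cap and box have the same size and height as the orange one's, in m: 0 up, 0.008 fully down; to be left alone
There are look-alikes about, which are no part of the job. Leave any yellow look-alike of the part that bears lamp_button alone.

How it is judged:
On the way, in this order (a step that is already met when the one before it is completed fails the run):
1. the orange button is held at its halfway stop (first stage at least 6 mm down, second stage less than 2 mm) for 0.7 s (value of joint release_half above 0.006 m and value of joint release_full below 0.002 m), for 0.7 s.
2. the orange button is pressed fully down (second stage at least 5.5 mm) (value of joint release_full above 0.0055 m), for 0.1 s.
At the end, for the whole second after the job is handed in: the orange button is let go and back up (both stages within 2 mm of their rest), and the blue button is up (within 2 mm) (value of joint each of release_half, release_full, lamp_button below 0.002 m); the robot touches nothing.
It fails at once if the blue lamp button is pressed by more than 3 mm (value of joint lamp_button above 0.003 m).
It also fails if it takes over 32 s, if anything falls off the work surface, if the arm or the gripper's body presses on something with over 40 N, if the wrist force passes 120 N, or if a joint passes its speed limit or range.

## Working session

There is one attempt and no reset: what is moved stays moved. The work goes in short steps, Python scripts to look and compute and a tool call to move; the robot and the scene stay as the last step left them, time stands still between calls to the robot, and variables do not carry over. Pictures are saved under pics/ and viewed, at most 10 in all, crops included, and the job is handed in when it is done.

Besides the shell and the picture viewer there is one more tool, called after "Call:" as name(argument=value, ...), one argument or row to a line, values as JSON. move_arm: Moves the arm, as the interface text tells. Scaled input: -1 to 1 covers 80 cm each way for a shift and 120 degrees each way for a turn. Its arguments: {"type":"object","properties":{"deltas":{"type":"array","items":{"type":"array","items":{"type":"array","items":{"type":"number","minimum":-1,"maximum":1}}}},"squeeze":{"type":"number"}},"required":["deltas"]}

```bash
mkdir -p pics; python3 - <<'E'
from rig import manip
import cv2
s=manip.get_state(); print(s)
for n in("scene","top"):
    cv2.imwrite(f"pics/{n}0.png",cv2.cvtColor(manip.get_image(n),cv2.COLOR_RGB2BGR))
    print(n,manip.camera_params(n))
E
```

```text
{'clock': 0.0, 'qpos': array([ 1.09497574e+00,  2.76604151e-01,  1.50611361e+00,  3.04450784e-05,
        1.36067317e+00, -1.21009682e-01]), 'qd': array([-0.00017299, -0.00061098,  0.00061829, -0.00151343,  0.00144775,
        0.00037263]), 'effort': array([ 1.72581236e-03, -4.16795218e+01, -2.45811456e+01,  1.38052551e-04,
        1.11751427e-02, -1.01305068e-05]), 'position': array([0.19953541, 0.53874325, 0.23844224]), 'ee_rot': array([-2.78580096e-04,  1.76479412e-01,  9.84303921e-01, -8.55027511e-04]), 'contact_force': array([-0.32849288, -0.27963739,  0.26385174]), 'moment': array([ 0.00574285, -0.01780305,  0.00374962]), 'gripper_force': 0.0, 'width': 0.08547256804271462}
scene {'fx': 411.3831077217498, 'fy': 411.3831077217498, 'cx': 285.59097928336257, 'cy': 214.37937738057715, 'dist': array([-0.07792225,  0.        ,  0.        ,  0.        ,  0.        ]), 'R': array([[ 0.65622216, -0.75453574, -0.00694949],
       [-0.51813528, -0.44389034, -0.73109315],
       [ 0.5485511 ,  0.48336031, -0.68224226]]), 't': array([-0.33770983,  0.26974228,  0.73337675])}
top {'fx': 446.9331423028651, 'fy': 446.9331423028651, 'cx': 278.9490263037052, 'cy': 208.71458553659116, 'dist': array([-0.11344294,  0.        ,  0.        ,  0.        ,  0.        ]), 'R': array([[ 0.0114386 , -0.99975447,  0.0189776 ],
       [-0.99064899, -0.01391077, -0.13572421],
       [ 0.13595488, -0.01724764, -0.99056488]]), 't': array([-0.06536817,  0.46240278,  0.85788712])}
```

View pics/scene0.png

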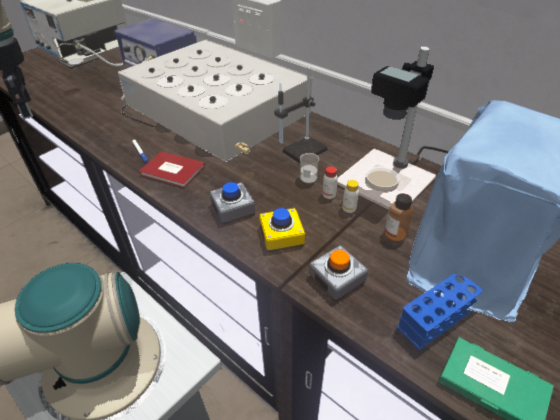

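View pics/top0.png

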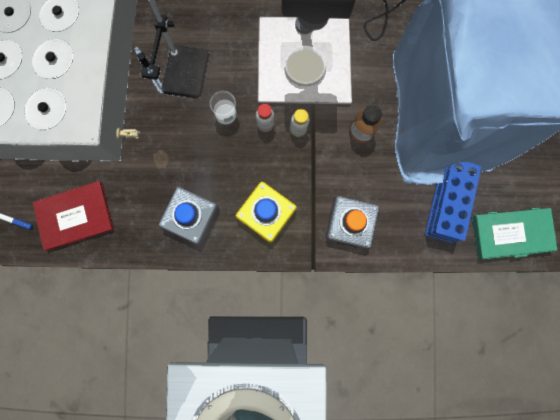

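The orange cap is at top (355,220) and scene (340,260). The only similar parts are the blue caps: the grey-box lamp at top (185,213) / scene (231,190), and the yellow-box look-alike at top (266,211) / scene (281,217). No other part is orange. Next I'll take a close crop and triangulate.

```bash
cat > h.py <<'E'
import numpy as np, cv2
from rig import manip
def ray(n,uv):
    c=manip.camera_params(n); K=np.array([[c['fx'],0,c['cx']],[0,c['fy'],c['cy']],[0,0,1]])
    p=cv2.undistortPoints(np.array([[uv]],float),K,np.array(c['dist']))[0,0]
    R=np.array(c['R']); return -R.T@c['t'], R.T@np.r_[p,1]
def at(n,uv,z):
    o,d=ray(n,uv); return o+d*(z-o[2])/d[2]
E
python3 - <<'E'
from h import *
ims=[]
for n,(u,v) in (("scene",(340,262)),("top",(355,222))):
    im=cv2.imread(f"pics/{n}0.png")
    c=im[v-35:v+35,u-35:u+35]; ims.append(cv2.resize(c,(390,390),interpolation=cv2.INTER_CUBIC))
    h=cv2.cvtColor(im,cv2.COLOR_BGR2HSV); m=cv2.inRange(h,(5,150,120),(18,255,255))
    m[:v-35]=0;m[v+35:]=0;m[:,:u-35]=0;m[:,u+35:]=0
    ys,xs=np.nonzero(m); print(n,xs.mean(),ys.mean(),len(xs),xs.min(),xs.max(),ys.min(),ys.max())
    print(at(n,(xs.mean(),ys.mean()),.070))
cv2.imwrite("pics/crop.png",np.hstack(ims))
E
```

```text
scene 338.9836065573771 259.2590163934426 305 330 348 250 269
[ 0.43203409 -0.21372356  0.07      ]
top 355.56756756756755 220.03903903903904 333 346 365 210 230
[ 0.43820557 -0.20558354  0.07      ]
```

View pics/crop.png

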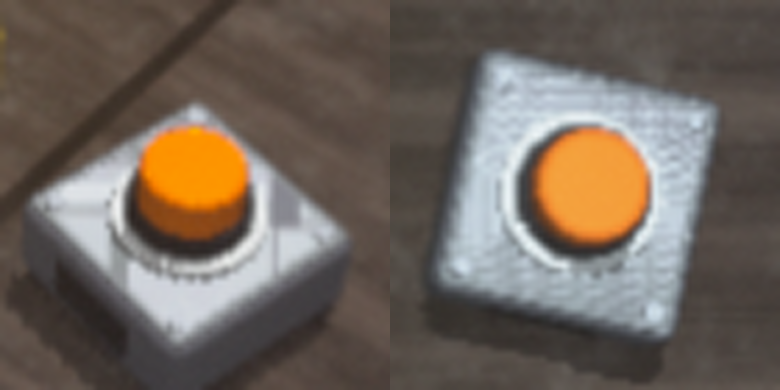

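The crop confirms it: an orange cap in a black sleeve and silver ring on a grey box. The top-face centre is at about scene (339.3,254.8) and top (355.9,219.8).

```bash
cat >> h.py <<'E'
from scipy.spatial.transform import Rotation
def todelta(p):
    s=manip.get_state(); q=s['ee_rot']; R=Rotation.from_quat(np.r_[q[1:],q[0]]).as_matrix()
    return R.T@(np.array(p)-s['position'])
E
python3 - <<'E'
from h import *
a=at("scene",(339.3,254.8),.072);b=at("top",(355.9,219.8),.072);print(a,b)
(o1,d1),(o2,d2)=ray("scene",(339.3,254.8)),ray("top",(355.9,219.8))
k=np.linalg.lstsq(np.c_[d1,-d2],o2-o1,rcond=None)[0];print(o1+k[0]*d1,o2+k[1]*d2)
m=(a+b)/2; m[2]=.15; d=todelta(m); print(m,d,d/.8)
E
```

```text
[ 0.44054172 -0.20819308  0.072     ] [ 0.43844493 -0.20584658  0.072     ]
[ 0.44063153 -0.20814059  0.07188375] [ 0.43853281 -0.20599424  0.07123143]
[ 0.43949332 -0.20701983  0.15      ] [-0.48410196 -0.61584411  0.08945627] [-0.60512745 -0.76980513  0.11182034]
```

Call:
move_arm(
  deltas=[
    [[-0.605, -0.77, 0, 0, 1], [-0.605, -0.77, 0, 0, 1], [-0.605, -0.77, 0, 0, 1], [-0.605, -0.77, 0, 0, 1], [-0.605, -0.77, 0, 0, 1], [-0.605, -0.77, 0, 0, 1], [-0.605, -0.77, 0, 0, 1], [-0.605, -0.77, 0, 0, 1], [-0.605, -0.77, 0, 0, 1], [-0.605, -0.77, 0, 0, 1], [-0.605, -0.77, 0, 0, 1], [-0.605, -0.77, 0, 0, 1]],
  ],
  squeeze=30,
)

```text
clock: 1.3
position: [0.3834, -0.034, 0.2393]
ee_rot: [0.0, 0.177, 0.984, 0.0]
contact_force: [-0.3, 1.4, 1.1]
width: 0.0
gripper_force: 0.0
```

```bash
python3 - <<'E'
from h import *
s=manip.get_state();print(s['clock'],s['position'],s['ee_rot'],s['width']);print(todelta((.4395,-.207,.12))/.8)
E
```

```text
1.3 [ 0.38335534 -0.03396666  0.23928094] [2.25246519e-04 1.76791747e-01 9.84248227e-01 2.36291461e-04] 1.5605680363070775e-07
[-0.14101266 -0.17842845  0.14905474]
```

Call:
move_arm(
  deltas=[
    [[-0.141, -0.178, 0.04, 0, 1], [-0.141, -0.178, 0.06, 0, 1], [-0.141, -0.178, 0.08, 0, 1], [-0.141, -0.178, 0.1, 0, 1], [-0.141, -0.178, 0.12, 0, 1], [-0.141, -0.178, 0.14, 0, 1], [-0.141, -0.178, 0.149, 0, 1], [-0.141, -0.178, 0.149, 0, 1], [-0.141, -0.178, 0.149, 0, 1]],
  ],
)

```text
clock: 2.2
position: [0.4401, -0.2046, 0.1206]
ee_rot: [0.0, 0.176, 0.984, -0.0]
contact_force: [0.0, 0.3, -0.2]
width: -0.0
gripper_force: 0.0
```

```bash
python3 - <<'E'
from h import *
s=manip.get_state();print(s['clock'],s['position'],s['contact_force']);print(todelta((.4395,-.207,.085)))
ims=[cv2.cvtColor(manip.get_image(n),cv2.COLOR_RGB2BGR) for n in("scene","wrist")]
a=cv2.resize(ims[0][180:320,260:420],(480,420)); b=cv2.resize(ims[1],(320,240)); b=cv2.copyMakeBorder(b,0,180,0,0,0)
cv2.imwrite("pics/near.png",np.hstack([a,b]))
E
```

```text
2.2 [ 0.44011097 -0.20461031  0.12060299] [ 0.030401    0.3007692  -0.15449438]
[-0.00022524 -0.00244914  0.03560348]
```

View pics/near.png

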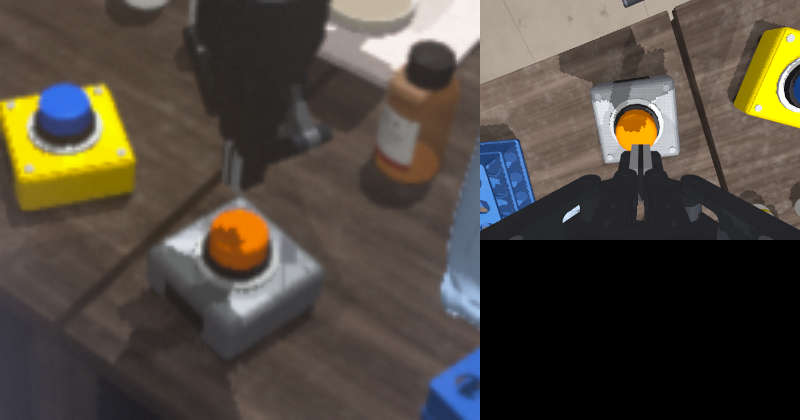

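The closed fingertips are right over the orange cap, about 40 mm up, and nothing else is near.

Call:
move_arm(
  deltas=[
    [[0, -0.002, 0.02, 0, 1], [0, -0.002, 0.035, 0, 1], [0, -0.002, 0.042, 0, 1], [0, -0.002, 0.045, 0, 1], [0, -0.002, 0.048, 0, 1], [0, -0.002, 0.048, 0, 1], [0, -0.002, 0.048, 0, 1]],
  ],
)

```text
clock: 3.0
position: [0.4395, -0.2064, 0.0821]
ee_rot: [0.0, 0.176, 0.984, -0.0]
contact_force: [-0.1, 0.5, -0.2]
width: 0.0005
gripper_force: 0.0
```

Call:
move_arm(
  deltas=[
    [[0, 0, 0.0025, 0, 1], [0, 0, 0.005, 0, 1], [0, 0, 0.005, 0, 1], [0, 0, 0.005, 0, 1]],
  ],
)

```text
clock: 3.4
position: [0.4396, -0.2064, 0.0778]
ee_rot: [0.0, 0.177, 0.984, -0.0]
contact_force: [0.6, -1.1, 1.0]
width: 0.0001
gripper_force: 0.6
```

Call:
move_arm(
  deltas=[
    [[0, 0, 0.0025, 0, 1], [0, 0, 0.005, 0, 1], [0, 0, 0.005, 0, 1], [0, 0, 0.005, 0, 1]],
  ],
)

```text
clock: 3.8
position: [0.4395, -0.2064, 0.0738]
ee_rot: [0.0, 0.176, 0.984, -0.0]
contact_force: [1.1, -1.0, 2.2]
width: -0.0004
gripper_force: 1.1
```

Call:
move_arm(
  deltas=[
    [[0, 0, 0.001, 0, 1], [0, 0, 0.002, 0, 1], [0, 0, 0.0025, 0, 1], [0, 0, 0.0025, 0, 1]],
  ],
)

```text
clock: 4.2
position: [0.4395, -0.2064, 0.072]
ee_rot: [0.0, 0.176, 0.984, -0.0]
contact_force: [-0.1, -0.4, 4.9]
width: 0.0
gripper_force: 2.3
```

4.9 N lies between 3 and 9 N, and the TCP is at 72 mm, so the cap is at its halfway stop. I'll hold it there.

Call:
move_arm(
  deltas=[
    [[0, 0, 0, 0, 1], [0, 0, 0, 0, 1], [0, 0, 0, 0, 1], [0, 0, 0, 0, 1], [0, 0, 0, 0, 1], [0, 0, 0, 0, 1], [0, 0, 0, 0, 1], [0, 0, 0, 0, 1], [0, 0, 0, 0, 1], [0, 0, 0, 0, 1], [0, 0, 0, 0, 1]],
  ],
)

```text
clock: 5.3
position: [0.4396, -0.2064, 0.072]
ee_rot: [0.0, 0.176, 0.984, -0.0]
contact_force: [1.4, -0.4, 5.1]
width: -0.0003
gripper_force: 2.7
```

Held for over a second at a steady 5 N. Now the full press, about 7.5 mm further.

Call:
move_arm(
  deltas=[
    [[0, 0, 0.003, 0, 1], [0, 0, 0.006, 0, 1], [0, 0, 0.0085, 0, 1], [0, 0, 0.0095, 0, 1], [0, 0, 0.0095, 0, 1], [0, 0, 0.0095, 0, 1]],
  ],
)

```text
clock: 5.9
position: [0.4397, -0.2064, 0.0652]
ee_rot: [0.001, 0.176, 0.984, -0.0]
contact_force: [-1.6, 0.9, 12.6]
width: -0.0
gripper_force: 6.0
```

Call:
move_arm(
  deltas=[
    [[0, 0, 0.001, 0, 1], [0, 0, 0.001, 0, 1], [0, 0, 0.001, 0, 1], [0, 0, 0.001, 0, 1]],
  ],
)

```text
clock: 6.3
position: [0.4397, -0.2065, 0.0648]
ee_rot: [0.001, 0.176, 0.984, -0.0]
contact_force: [-1.6, -0.1, 14.6]
width: 0.0003
gripper_force: 7.2
```

Call:
move_arm(
  deltas=[
    [[0, 0, -0.015, 0, 1], [0, 0, -0.04, 0, 1], [0, 0, -0.08, 0, 1], [0, 0, -0.12, 0, 1], [0, 0, -0.12, 0, 1], [0, 0, -0.12, 0, 1], [0, 0, -0.12, 0, 1]],
  ],
)

```text
clock: 7.0
position: [0.4379, -0.2053, 0.1578]
ee_rot: [-0.002, 0.176, 0.984, 0.001]
contact_force: [-1.1, 0.4, -0.3]
width: 0.0003
gripper_force: 0.0
```

```bash
python3 - <<'E'
from h import *
s=manip.get_state();print(s['clock'],s['position'],s['contact_force'])
im=cv2.cvtColor(manip.get_image("scene"),cv2.COLOR_RGB2BGR)
cv2.imwrite("pics/end.png",cv2.resize(im[160:320,200:420],(660,480)))
E
```

```text
7.0 [ 0.43788622 -0.20530981  0.1577955 ] [-1.13000858  0.35441458 -0.26054517]
```

View pics/end.png

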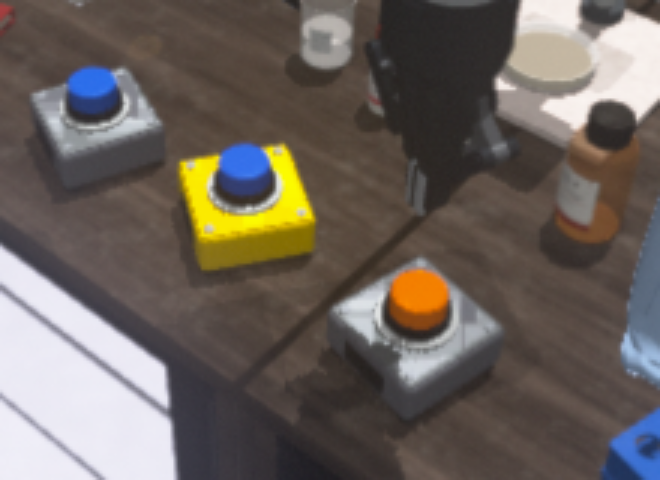

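The orange cap reached its hard stop (14.6 N) and is back up. The gripper is clear of it, and both blue buttons are untouched.

```bash
python3 -c "
from rig import manip
print(manip.sign_off())"
```

```text
the job is handed in; nothing more can be done
None
```

I held the orange release at its halfway stop for over 1 s, pressed it fully down and let it spring back up, without touching the blue lamp button; the job was handed in at about 7 s, and sign-off gave no verdict.

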